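# Walk the bench power unit onto its two spring contact pins

## Robot

A 6-joint arm with a two-finger parallel gripper is mounted at the origin on the work surface. World frame = base frame: x ahead of the robot, y to its left, z up, the work surface at z = 0. Lengths are in mm, angles in rad, forces in N, time in s.
With the tool pointing down it reaches from about 300 to 775 mm from the base axis. Payload 14.6 kg.
Tool frame: the origin (TCP) lies between the finger pads; the fingertips stand 11 mm ahead of it and the grasp point (between the pads) lies 8 mm behind it; z points along the fingers, y is the direction in which the jaws open and shut (so a half turn about z gives the same grasp; the last joint's range is limited). The gripper opens to 94 mm and grips with 3 to 60 N. Pads are 16 mm wide; open, the fingers measure 119 mm over their backs; the gripper's body (75 mm by 177 mm) begins 78 mm behind the grasp point.
Start: joints at [-1.189, 0.3, 1.521, -0, 1.321, -0.067], TCP at [238.628, -495.526, 216.446] pointing down, gripper open.
Joint ranges: [-3.03, 3.03], [-0.79, 2.21], [0.23, 2.52], [-1.04, 4.18], [0, 3.07], [-2.55, 2.55]. Speed limits (rad/s): [2.22, 2.22, 2.57, 3.14, 3.14, 3.14].

## Interface

Orientations are given as [roll, pitch, yaw] about the fixed x, y, z axes, in that order (R = Rz(yaw) Ry(pitch) Rx(roll)).
In Python, from cell import * gives the robot as it stands.
- The arm moves only by the tool arm_command, never from a script. Its argument "deltas" is a list of rows, each an object with "xyz": the shift along the world's x, y, z in m, a list of three; "turn": the turn, a rotation vector about the world's x, y, z in rad, a list of three. A call has 1 to 12 rows; each row shifts and turns the commanded pose from where the row before left it; what a row does not reach is not made up. A row lasts 1/8 s, in which the tool goes at most 62.5 mm and 10.7 degrees, less where a joint would pass 70% of its speed; a pose out of reach is approached as far as the arm can. A call with a gripper value outside its range is refused whole. "gripper" is the closure, from 0 (fully open) to 1 (shut), set as the call begins (left out, the last holds). The fingers move at their own pace and stop on an object; "force" is the grip in N (left out, the last holds). Time passes only in rows, so rows that do not move let the fingers close. It gives the time, the measured TCP pose, the force and the opening at its end, in the units of the state.
- read_state(): the state, without advancing time (a new reading comes with each control period).
- camera(name): name is "side" or "top"; returns a dict with "color" (420x560x3 uint8, red, green, blue), "fx", "fy", "cx", "cy" (pixels), "k1" (the pictures are not rectified: a ray, as slopes to the right and down, at radius r is drawn at 1 + k1 r^2 times it, then the intrinsics apply), "rvec" (rotation vector, rad) and "tvec" (3), from world to camera coordinates, as OpenCV has them. Camera axes: x right, y down, z forward; pixel columns grow to the right and rows downward; lengths in mm; the calibration is good to about 2 mm. A picture is of the moment at which its call begins. There is no depth.
- sign_off(): hands the job in, once; it reports no verdict.
The state is a dict: "clock": time; "joints": joint angles; "qd": joint speeds; "effort": joint torques, N m; "eef_pos": TCP position; "eef_rot": TCP orientation; "wrist_force": force on the tool from outside, world axes, zero at the start; "moment": the same for the moment, N m; "finger_gap": finger opening in mm.
Only numpy, scipy, OpenCV 4.12 (cv2) and the standard library are available. Lean on these libraries where they do the work, as an engineer would, in place of code of your own. Each camera call takes 0.05 s, during which the arm holds its last target.

## Task

Walk the heavy power unit forward along the bench, pushing in turn on its two orange corner bumpers, until its far side bears on both spring contact pins of the green fence and stays there with both springs lightly pressed in; the pins are set differently every time, so find them by feel. Keep it flat and never skewed more than about 15 degrees to the fence, push gently (the pins must never be pressed hard against their end stops), and keep off the control panel between the bumpers. Leave the level, the can and the discs where they are, and let go of the unit at the end.

Things in the scene. Friction and masses are not known exactly. Their poses are not given: they have to be found in the camera images.
- unit: Heavy loose grey power unit, about 2 kg (varies); sliding one corner takes about 6 to 13 N. 100 mm deep along its x, 206 mm wide along y, 60 mm high: too wide to grip. Origin: centre of the underside; z up; x points to the far side, whose flat face (x = +50 mm) meets the pins. The operator's side (-x) carries two bumpers and the control panel.
- bumper_left (a point): Middle of the push face of the left (+y) orange bumper, on the unit at x = -58, y = +83, z = 31 mm; axes as the unit's. The bumper is 44 mm wide along y, 50 mm high (z 6 to 56 mm); its face looks to the unit's -x.
- bumper_right (a point): The same for the right (-y) orange bumper: on the unit at x = -58, y = -83, z = 31 mm; 44 mm wide, 50 mm high.
- panel: Black control panel with knob, meter and two sockets, fixed to the unit's operator's side between the bumpers; same origin and axes as the unit. Covers y = -54 to +54 mm, z 9 to 55 mm; plate at x = -56 mm, knob and sockets out to x = -68 mm. Must not be touched.
- unit_center (a point): Centre of the power unit, 30 mm above its underside.
- fence: Green steel angle fence bolted to the bench (fixed), 300 mm wide along y, 55 mm high. Origin: on the bench, middle of its face towards the robot (plane x = 0). Its x points away from the robot; foot and ribs at x = 0 to 66 mm. The unit comes from its -x side and belongs in front of its middle.
- pin_left: Housing of the left spring contact pin (steel, 28 mm across) on the fence face at y = +70, z = 32 mm, fence axes. A screw, then a brass plunger 14 mm across, point to -x. The free plunger tip is 36 to 54 mm in front of the face: a hidden setting, new each start, different for each pin. Spring about 1 N per mm, 8 mm travel, then a hard stop; over 11 N damages it.
- pin_right: Housing of the right spring contact pin, on the fence face at y = -70, z = 32 mm; like the left one, with its own hidden setting (tip 36 to 54 mm in front of the face).
- level_mid (a point): Centre of a yellow spirit level, 230 x 24 x 45 mm, lying to the left (+y) of the unit; bystander.
- can_mid (a point): Centre of a can, 60 mm across, 110 mm high, standing to the left (+y), beyond the level; bystander.
- discs_mid (a point): Centre of a stack of black grinding discs, 115 mm across, 18 mm high, lying to the right (-y); bystander.

How it is judged (in metres and radians):
At the end, for the whole second after the job is handed in: The power unit stands flat and at rest, released, in front of the fence (its middle within 30 mm of the fence's middle sideways), and its far side presses each of the two pins with more than 0.7 N (each spring pressed in by about 0.7 mm or more) (contact force between unit and pin_left above 0.7 N and contact force between unit and pin_right above 0.7 N and y of unit in the frame of fence between -0.03 and 0.03 m and angle between unit's own z axis and vertical below 0.03 rad and linear speed of unit below 0.01 m/s and not (contact force between the arm and unit above 0.05 N) and not (contact force between the fingers and unit above 0.05 N)); the robot touches nothing.
It fails at once if a contact pin pressed with more than 11 N (contact force between unit and pin_left above 11 N or contact force between unit and pin_right above 11 N).
It fails at once if the robot rams or pushes the unit with more than 45 N (contact force between any of the fingers, the arm and unit above 45 N).
It fails at once if the control panel touched by the robot (contact force between any of the fingers, the arm and panel above 0.5 N).
It fails at once if the unit skewed more than 17 degrees to the fence, tipped or lifted (angle between the x axis of unit and the x axis of fence, either way round above 0.3 rad or angle between unit's own z axis and vertical above 0.1 rad or height (world z) of unit above 0.012 m).
It fails at once if the level, can or discs disturbed (moved 15 mm) (distance of any of level_mid, can_mid, discs_mid from where it was at the start of the episode above 0.015 m).
It also fails if it takes over 72 s, if anything falls off the work surface, if the arm or the gripper's body presses on something with over 40 N, if the wrist force passes 120 N, or if a joint passes its speed limit or range.

## Working session

There is one attempt and no reset: what is moved stays moved. The work goes in short steps, Python scripts to look and compute and a tool call to move; the robot and the scene stay as the last step left them, time stands still between calls to the robot, and variables do not carry over. Pictures are saved under pics/ and viewed, and the job is handed in when it is done.

Besides the shell and the picture viewer there is one more tool, called by a JSON object that holds its "api" and its "payload". arm_command: Moves the arm, as the interface text tells. Its arguments: {"type":"object","properties":{"deltas":{"type":"array","items":{"type":"object","properties":{"xyz":{"type":"array","items":{"type":"number"}},"turn":{"type":"array","items":{"type":"number"}}}}},"gripper":{"type":"number"},"force":{"type":"number"}},"required":["deltas"]}

```bash
ls; mkdir -p pics; python3 - <<'E'
from cell import *
import cv2
print(read_state())
for n in("side","top"):
    c=camera(n); cv2.imwrite(f"pics/{n}0.png",c["color"][:,:,::-1]); print({k:v for k,v in c.items() if k!="color"})
E
```

```text
pics
{'clock': 0.0, 'joints': array([-1.18859032e+00,  3.00462799e-01,  1.52158693e+00, -2.32378579e-07,
        1.32066083e+00, -6.65967194e-02]), 'qd': array([ 0.00132588, -0.00022654,  0.00021029, -0.00064649,  0.00046397,
       -0.00017587]), 'effort': array([ 1.30960820e-03, -5.31807625e+01, -3.52742636e+01,  7.08904839e-02,
        2.43537506e-02, -1.24676853e-04]), 'eef_pos': array([ 238.54615285, -495.30684661,  215.88839341]), 'eef_rot': array([-3.14047721e+00, -7.41693050e-05,  4.48802740e-01]), 'wrist_force': array([ 0.49074122, -0.09945231, -0.06669228]), 'moment': array([-0.0273101 ,  0.01076277,  0.03619945]), 'finger_gap': 93.86750985265562}
{'fx': 396.2613192386113, 'fy': 396.2613192386113, 'cx': 272.6310825216658, 'cy': 206.15199671817774, 'k1': -0.01706183372840573, 'rvec': array([ 0.57284915, -2.52678253,  1.34203189]), 'tvec': array([572.06635184, 188.30761249, 856.63081346])}
{'fx': 421.62399902382623, 'fy': 421.62399902382623, 'cx': 284.05982035328964, 'cy': 201.9675690519876, 'k1': -0.06825918407879875, 'rvec': array([ 2.16961618, -2.12413288,  0.14767943]), 'tvec': array([ 42.74605431, 608.16231414, 968.04227742])}
```

View pics/side0.png

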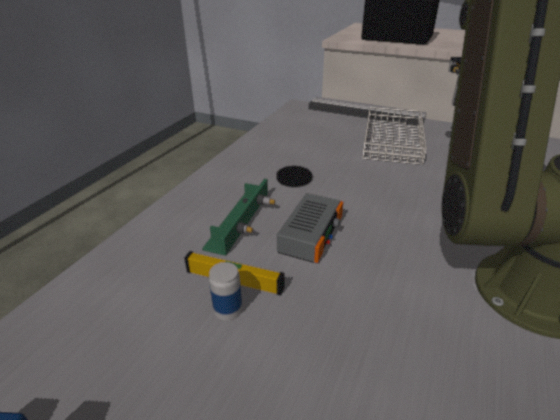

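View pics/top0.png

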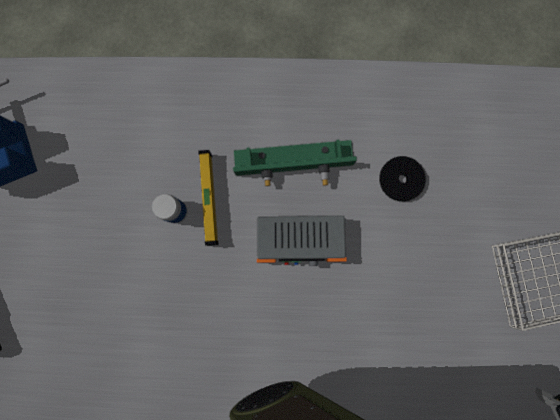

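The side view shows the unit around (310,225), the fence at (240,215) with pins at (270,200) and (250,230). The top view shows the unit's top around (257..346, 215..262), the fence at (235..357, 140..175), and the pin tips near (267,184) and (325,184). I'll measure these next.

```bash
cat > h.py <<'E'
from cell import *
import cv2, numpy as np
def K(c): return np.array([[c["fx"],0,c["cx"]],[0,c["fy"],c["cy"]],[0,0,1]]), np.array([c["k1"],0,0,0,0.])
def onz(c,px,z):
    k,d=K(c); p=cv2.undistortPoints(np.array(px,float).reshape(-1,1,2),k,d).reshape(-1,2)
    R=cv2.Rodrigues(c["rvec"])[0]; o=-R.T@c["tvec"]; r=np.c_[p,np.ones(len(p))]@R
    z=np.broadcast_to(z,(len(p),)); return o+r*((z-o[2])/r[:,2])[:,None]
def proj(c,P):
    k,d=K(c); return cv2.projectPoints(np.array(P,float).reshape(-1,1,3),c["rvec"],c["tvec"],k,d)[0].reshape(-1,2)
def crop(c,x0,y0,x1,y1,s,name,pts=()):
    im=cv2.resize(c["color"][y0:y1,x0:x1,::-1],None,fx=s,fy=s,interpolation=cv2.INTER_CUBIC)
    for p in pts: cv2.circle(im,(int((p[0]-x0+.5)*s),int((p[1]-y0+.5)*s)),2,(255,0,255),-1)
    cv2.imwrite(name,im)
E
python3 - <<'E'
from h import *
c=camera("top")
hsv=cv2.cvtColor(c["color"],cv2.COLOR_RGB2HSV)
g=cv2.inRange(hsv,(60,80,30),(95,255,255)); g[:,:200]=0
n,l,s,_=cv2.connectedComponentsWithStats(g); i=1+np.argmax(s[1:,4]); print(s[i])
o=cv2.inRange(hsv,(3,150,100),(14,255,255)); n,l2,s2,ce=cv2.connectedComponentsWithStats(o); print(s2,ce)
crop(c,225,130,365,270,5.5 if 0 else 4,"pics/t1.png")
c=camera("side"); crop(c,195,170,355,270,5,"pics/s1.png")
E
```

```text
[ 233  140  123   35 2682]
[[     0      0    560    420 235062]
 [   327    257     20      5     76]
 [   257    259     19      4     62]] [[279.48505501 209.47048438]
 [336.57894737 259.40789474]
 [266.19354839 260.22580645]]
```

View pics/t1.png

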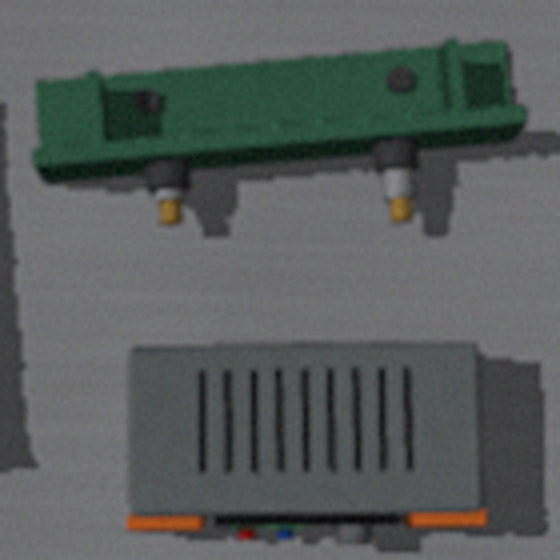

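View pics/s1.png

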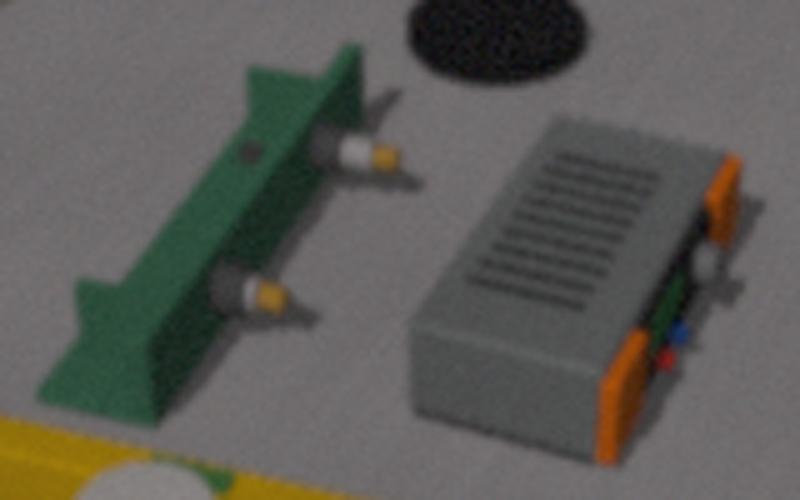

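```bash
python3 - <<'E'
from h import *
np.set_printoptions(precision=1,suppress=True)
c=camera("top")
R=cv2.Rodrigues(c["rvec"])[0]; print("cam",-R.T@c["tvec"])
t=lambda L:np.array(L)/4.+[225,130]-0.375
U=onz(c,t([(131,346),(478,346),(480,508),(130,514)]),60); print(U)
print("bumper top edge",onz(c,t([(128,528),(203,527),(410,525),(487,522)]),56)[:,:2])
print("fence z0?",onz(c,t([(45,182),(524,132)]),0)[:,:2])
print("fence z55 cands",onz(c,t([(36,152),(526,106)]),55)[:,:2])
print("tips",onz(c,t([(170,223),(401,221)]),32)[:,:2])
cs=camera("side")
s=lambda L:np.array(L)/5.+[195,170]-0.4
print("side unit top",onz(cs,s([(413,325),(555,115),(740,158),(601,375)]),60)[:,:2])
print("side tips",onz(cs,s([(287,298),(398,157)]),32)[:,:2])
print("side fence z55",onz(cs,s([(155,335),(358,45)]),55)[:,:2])
print("side fence z0",onz(cs,s([(155,425)]),0)[:,:2])
E
```

```text
cam [ 465.5   50.8 1043.8]
[[569.8 117.4  60. ]
 [574.1 -86.2  60. ]
 [479.6 -87.6  60. ]
 [472.  115.1  60. ]]
bumper top edge [[463.9 116.3]
 [465.5  72.8]
 [469.1 -47.5]
 [471.7 -92.3]]
fence z0? [[ 679.1  179. ]
 [ 717.9 -123.7]]
fence z55 cands [[ 686.1  178.4]
 [ 720.7 -115.8]]
tips [[648.6  97.8]
 [652.9 -43. ]]
side unit top [[564.5 120.8]
 [574.1 -82.7]
 [468.1 -83.6]
 [470.2 118. ]]
side tips [[647.8  95.4]
 [653.6 -46.4]]
side fence z55 [[ 675.8  174.1]
 [ 712.4 -114.3]]
side fence z0 [[678.9 177.5]]
```

{"api": "arm_command", "payload": {"deltas": [{"xyz": [0.0155, 0.0354, 0], "turn": [0, 0, -0.11]}, {"xyz": [0.0155, 0.0354, 0], "turn": [0, 0, -0.11]}, {"xyz": [0.0155, 0.0354, 0], "turn": [0, 0, -0.11]}, {"xyz": [0.0155, 0.0354, 0], "turn": [0, 0, -0.05]}, {"xyz": [0.0155, 0.0354, 0], "turn": [0, -0.1, 0]}, {"xyz": [0.0155, 0.0354, -0.005]}, {"xyz": [0.0155, 0.0354, -0.01]}, {"xyz": [0.0155, 0.0354, -0.02]}, {"xyz": [0.0155, 0.0354, -0.03]}, {"xyz": [0.0155, 0.0354, -0.03]}, {"xyz": [0.0155, 0.0354, -0.03]}, {"xyz": [0.0155, 0.0354, -0.03]}], "gripper": 1, "force": 20}}

```text
validation failed for argument at $.de...
```

{"api": "arm_command", "payload": {"deltas": [{"xyz": [0.0155, 0.0354, 0.0], "turn": [0.0, 0.0, -0.11]}, {"xyz": [0.0155, 0.0354, 0.0], "turn": [0.0, 0.0, -0.11]}, {"xyz": [0.0155, 0.0354, 0.0], "turn": [0.0, 0.0, -0.11]}, {"xyz": [0.0155, 0.0354, 0.0], "turn": [0.0, 0.0, -0.05]}, {"xyz": [0.0155, 0.0354, 0.0], "turn": [0.0, -0.1, 0.0]}, {"xyz": [0.0155, 0.0354, -0.005], "turn": [0.0, 0.0, 0.0]}, {"xyz": [0.0155, 0.0354, -0.01], "turn": [0.0, 0.0, 0.0]}, {"xyz": [0.0155, 0.0354, -0.02], "turn": [0.0, 0.0, 0.0]}, {"xyz": [0.0155, 0.0354, -0.03], "turn": [0.0, 0.0, 0.0]}, {"xyz": [0.0155, 0.0354, -0.03], "turn": [0.0, 0.0, 0.0]}, {"xyz": [0.0155, 0.0354, -0.03], "turn": [0.0, 0.0, 0.0]}, {"xyz": [0.0155, 0.0354, -0.03], "turn": [0.0, 0.0, 0.0]}], "gripper": 1.0, "force": 20.0}}

```text
clock: 1.8
eef_pos: [425.1, -69.5, 60.8]
eef_rot: [3.134, -0.101, 0.069]
wrist_force: [1.4, -0.2, 0.5]
finger_gap: 0.4
```

{"api": "arm_command", "payload": {"deltas": [{"xyz": [0.0, 0.0, -0.018], "turn": [0.0, 0.0, 0.0]}, {"xyz": [0.0, 0.0, -0.015], "turn": [0.0, 0.0, 0.0]}, {"xyz": [0.01, 0.0, 0.0], "turn": [0.0, 0.0, 0.0]}, {"xyz": [0.008, 0.0, 0.0], "turn": [0.0, 0.0, 0.0]}, {"xyz": [0.0, 0.0, 0.0], "turn": [0.0, 0.0, 0.0]}]}}

```text
clock: 2.42
eef_pos: [443.6, -70.9, 29.1]
eef_rot: [3.134, -0.101, 0.069]
wrist_force: [-0.6, -0.8, -1.0]
finger_gap: 0.4
```

```bash
python3 - <<'E'
from h import *
s=read_state(); print(s["clock"],s["eef_pos"],s["wrist_force"])
crop(camera("top"),225,130,365,290,3.5,"pics/t2.png");crop(camera("side"),195,130,395,280,4,"pics/s2.png")
E
```

```text
2.425 [443.58497041 -70.92215988  29.06975422] [-0.64650921 -0.80740033 -1.00398718]
```

View pics/s2.png

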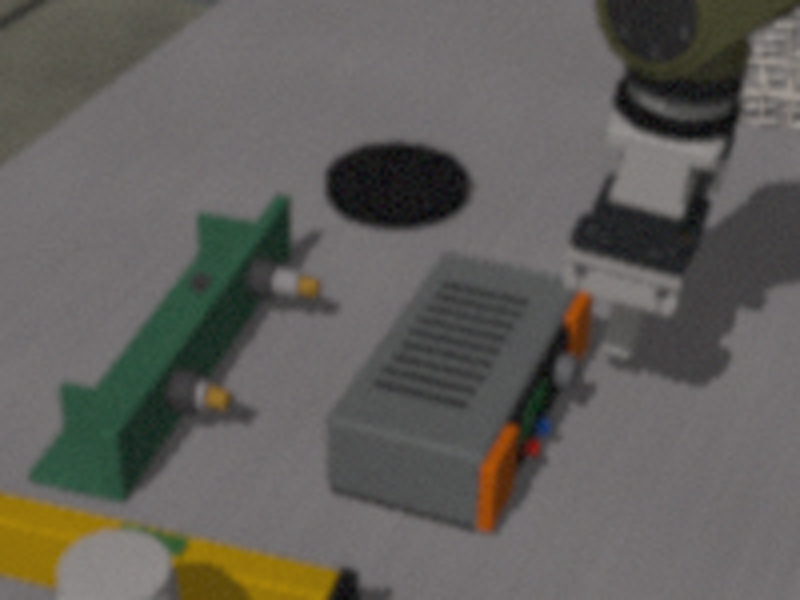

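View pics/t2.png

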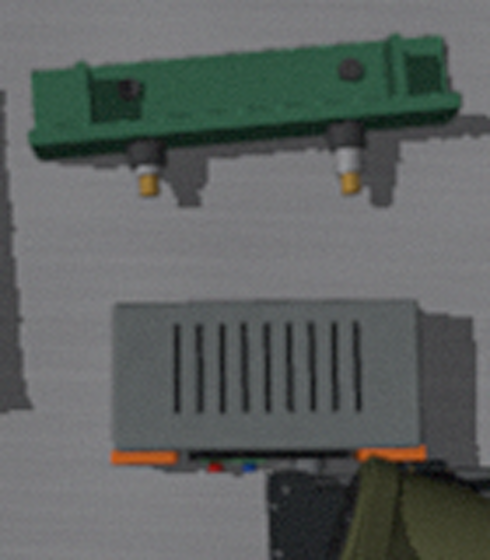

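The side view shows the finger at (620,345), just behind the right bumper at (577,325) and clear of the panel. I'll start the first right push.

{"api": "arm_command", "payload": {"deltas": [{"xyz": [0.006, 0.0, 0.0], "turn": [0.0, 0.0, 0.0]}, {"xyz": [0.004, 0.0, 0.0], "turn": [0.0, 0.0, 0.0]}, {"xyz": [0.002, 0.0, 0.0], "turn": [0.0, 0.0, 0.0]}, {"xyz": [0.002, 0.0, 0.0], "turn": [0.0, 0.0, 0.0]}, {"xyz": [0.002, 0.0, 0.0], "turn": [0.0, 0.0, 0.0]}, {"xyz": [0.002, 0.0, 0.0], "turn": [0.0, 0.0, 0.0]}, {"xyz": [0.002, 0.0, 0.0], "turn": [0.0, 0.0, 0.0]}, {"xyz": [0.002, 0.0, 0.0], "turn": [0.0, 0.0, 0.0]}]}}

```text
clock: 3.52
eef_pos: [463.3, -71.1, 28.1]
eef_rot: [3.135, -0.096, 0.069]
wrist_force: [-11.3, -7.5, 6.6]
finger_gap: 0.3
```

{"api": "arm_command", "payload": {"deltas": [{"xyz": [0.003, 0.0, 0.0], "turn": [0.0, 0.0, 0.0]}, {"xyz": [0.003, 0.0, 0.0], "turn": [0.0, 0.0, 0.0]}, {"xyz": [0.003, 0.0, 0.0], "turn": [0.0, 0.0, 0.0]}, {"xyz": [0.003, 0.0, 0.0], "turn": [0.0, 0.0, 0.0]}, {"xyz": [0.003, 0.0, 0.0], "turn": [0.0, 0.0, 0.0]}, {"xyz": [0.003, 0.0, 0.0], "turn": [0.0, 0.0, 0.0]}, {"xyz": [0.003, 0.0, 0.0], "turn": [0.0, 0.0, 0.0]}, {"xyz": [0.003, 0.0, 0.0], "turn": [0.0, 0.0, 0.0]}]}}

```text
clock: 4.53
eef_pos: [487.4, -71.2, 28.1]
eef_rot: [3.135, -0.096, 0.069]
wrist_force: [-10.2, -6.8, 5.3]
finger_gap: 0.3
```

```bash
cat >> h.py <<'E'
def unit():
    """pose from orange bumpers' bounding in top view"""
    c=camera("top"); s=read_state()
    print("t",round(s["clock"],2),"tcp",s["eef_pos"].round(1),"F",s["wrist_force"].round(1))
    return c
E
python3 - <<'E'
from h import *
c=unit()
crop(c,225,130,365,290,3.5,"pics/t3.png")
E
```

```text
t 4.58 tcp [487.7 -71.2  28.1] F [-8.  -6.   3.6]
```

View pics/t3.png

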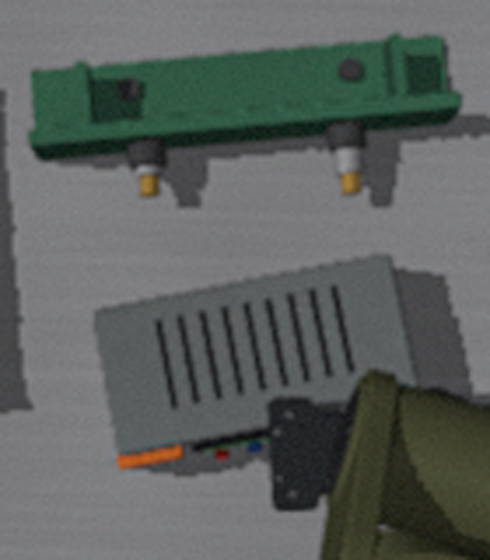

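The unit has turned counter-clockwise. Its far corners are at crop (95,312) and (388,256), and its left bumper is at (150,457).

```bash
cat >> h.py <<'E'
def pose(c,fl,fr,s=3.5,o=(225,130)):
    "far top corners in crop pixels -> unit centre, yaw, bumper face mids"
    P=onz(c,np.array([fl,fr],float)/s+o-0.5+0.5/s,60)[:,:2]
    return pose2(P)
def pose2(P):
    d=P[0]-P[1]; yaw=np.arctan2(-d[0],d[1]); R=np.array([[np.cos(yaw),-np.sin(yaw)],[np.sin(yaw),np.cos(yaw)]])
    ce=P.mean(0)-R@[50,0]
    print("len",np.linalg.norm(d).round(1),"yaw",yaw.round(3),"cen",ce.round(1),"BL",(ce+R@[-58,83]).round(1),"BR",(ce+R@[-58,-83]).round(1))
    for n,t in(("L",(648.2,96.6)),("R",(653.3,-44.7))):
        q=R.T@(np.array(t)-ce); print("gap",n,(q[0]-50).round(1),"at y",q[1].round(1))
    return ce,yaw
E
python3 - <<'E'
from h import *
c=camera("top"); pose(c,(95,312),(388,256))
E
```

```text
len 200.6 yaw 0.211 cen [535.4  21.8] BL [461.3  90.8] BR [496.1 -71.5]
gap L 76.0 at y 49.5
gap R 51.3 at y -89.7
```

{"api": "arm_command", "payload": {"deltas": [{"xyz": [-0.016, 0.0, 0.0], "turn": [0.0, 0.0, 0.0]}, {"xyz": [-0.032, 0.0, 0.0], "turn": [0.0, 0.0, 0.0]}, {"xyz": [0.0, 0.041, 0.0], "turn": [0.0, 0.0, 0.0]}, {"xyz": [0.0, 0.041, 0.0], "turn": [0.0, 0.0, 0.0]}, {"xyz": [0.0, 0.04, 0.0], "turn": [0.0, 0.0, 0.0]}, {"xyz": [0.0, 0.04, 0.0], "turn": [0.0, 0.0, 0.0]}, {"xyz": [0.006, 0.0, 0.0], "turn": [0.0, 0.0, 0.0]}, {"xyz": [0.003, 0.0, 0.0], "turn": [0.0, 0.0, 0.0]}, {"xyz": [0.003, 0.0, 0.0], "turn": [0.0, 0.0, 0.0]}, {"xyz": [0.003, 0.0, 0.0], "turn": [0.0, 0.0, 0.0]}, {"xyz": [0.003, 0.0, 0.0], "turn": [0.0, 0.0, 0.0]}]}}

```text
clock: 6.0
eef_pos: [456.9, 90.6, 27.7]
eef_rot: [3.135, -0.095, 0.068]
wrist_force: [-11.0, 3.9, 3.3]
finger_gap: 0.2
```

{"api": "arm_command", "payload": {"deltas": [{"xyz": [0.003, 0.0, 0.0], "turn": [0.0, 0.0, 0.0]}, {"xyz": [0.003, 0.0, 0.0], "turn": [0.0, 0.0, 0.0]}, {"xyz": [0.003, 0.0, 0.0], "turn": [0.0, 0.0, 0.0]}, {"xyz": [0.003, 0.0, 0.0], "turn": [0.0, 0.0, 0.0]}, {"xyz": [0.003, 0.0, 0.0], "turn": [0.0, 0.0, 0.0]}, {"xyz": [0.003, 0.0, 0.0], "turn": [0.0, 0.0, 0.0]}, {"xyz": [0.003, 0.0, 0.0], "turn": [0.0, 0.0, 0.0]}, {"xyz": [0.003, 0.0, 0.0], "turn": [0.0, 0.0, 0.0]}]}}

```text
clock: 7.0
eef_pos: [480.9, 90.7, 27.5]
eef_rot: [3.135, -0.095, 0.068]
wrist_force: [-10.4, 5.5, 1.2]
finger_gap: 0.5
```

```bash

python3 - <<'E'
from h import *
c=unit()
crop(c,225,130,365,290,3.5,"pics/t4.png")
E
```

```text
t 7.05 tcp [481.4  90.7  27.6] F [-8.6  4.6 -1. ]
```

View pics/t4.png

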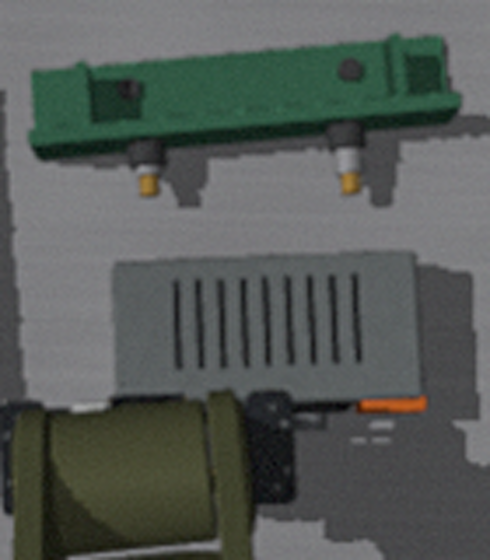

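The unit is square again. Its far corners are at crop (114,265) and (414,252).

```bash
python3 - <<'E'
from h import *
c=camera("top"); pose(c,(114,265),(414,252))
E
```

```text
len 202.3 yaw 0.065 cen [552.   14.4] BL [488.7  93.5] BR [499.4 -72.2]
gap L 51.4 at y 75.8
gap R 47.3 at y -65.5
```

{"api": "arm_command", "payload": {"deltas": [{"xyz": [0.003, 0.0, 0.0], "turn": [0.0, 0.0, 0.0]}, {"xyz": [0.003, 0.0, 0.0], "turn": [0.0, 0.0, 0.0]}, {"xyz": [0.003, 0.0, 0.0], "turn": [0.0, 0.0, 0.0]}, {"xyz": [0.003, 0.0, 0.0], "turn": [0.0, 0.0, 0.0]}, {"xyz": [-0.016, 0.0, 0.0], "turn": [0.0, 0.0, 0.0]}, {"xyz": [-0.01, 0.0, 0.0], "turn": [0.0, 0.0, 0.0]}, {"xyz": [0.0, -0.041, 0.0], "turn": [0.0, 0.0, 0.0]}, {"xyz": [0.0, -0.041, 0.0], "turn": [0.0, 0.0, 0.0]}, {"xyz": [0.0, -0.041, 0.0], "turn": [0.0, 0.0, 0.0]}, {"xyz": [0.0, -0.041, 0.0], "turn": [0.0, 0.0, 0.0]}, {"xyz": [0.008, 0.0, 0.0], "turn": [0.0, 0.0, 0.0]}, {"xyz": [0.004, 0.0, 0.0], "turn": [0.0, 0.0, 0.0]}]}}

```text
clock: 8.6
eef_pos: [481.0, -72.7, 28.5]
eef_rot: [3.135, -0.1, 0.068]
wrist_force: [1.2, -0.6, -0.7]
finger_gap: 0.7
```

{"api": "arm_command", "payload": {"deltas": [{"xyz": [0.003, 0.0, 0.0], "turn": [0.0, 0.0, 0.0]}, {"xyz": [0.003, 0.0, 0.0], "turn": [0.0, 0.0, 0.0]}, {"xyz": [0.003, 0.0, 0.0], "turn": [0.0, 0.0, 0.0]}, {"xyz": [0.003, 0.0, 0.0], "turn": [0.0, 0.0, 0.0]}, {"xyz": [0.003, 0.0, 0.0], "turn": [0.0, 0.0, 0.0]}, {"xyz": [0.003, 0.0, 0.0], "turn": [0.0, 0.0, 0.0]}, {"xyz": [0.003, 0.0, 0.0], "turn": [0.0, 0.0, 0.0]}, {"xyz": [0.003, 0.0, 0.0], "turn": [0.0, 0.0, 0.0]}]}}

```text
clock: 9.6
eef_pos: [503.4, -73.2, 28.1]
eef_rot: [3.135, -0.096, 0.069]
wrist_force: [-10.6, -7.0, 5.2]
finger_gap: 0.1
```

```bash

python3 - <<'E'
from h import *
c=unit()
crop(c,225,130,365,290,3.5,"pics/t5.png")
E
```

```text
t 9.65 tcp [503.8 -73.2  28.1] F [-8.9 -6.1  2.9]
```

View pics/t5.png

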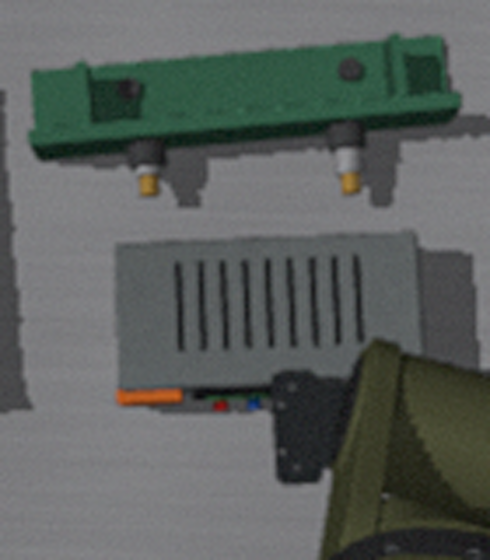

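The far corners are now at crop (117,244) and (414,232).

```bash
python3 - <<'E'
from h import *
c=camera("top"); pose(c,(117,244),(414,232))
E
```

```text
len 200.7 yaw 0.062 cen [565.9  13.7] BL [502.9  93. ] BR [513.2 -72.7]
gap L 37.2 at y 77.6
gap R 33.6 at y -63.7
```

{"api": "arm_command", "payload": {"deltas": [{"xyz": [0.003, 0.0, 0.0], "turn": [0.0, 0.0, 0.0]}, {"xyz": [0.003, 0.0, 0.0], "turn": [0.0, 0.0, 0.0]}, {"xyz": [0.003, 0.0, 0.0], "turn": [0.0, 0.0, 0.0]}, {"xyz": [0.003, 0.0, 0.0], "turn": [0.0, 0.0, 0.0]}, {"xyz": [0.003, 0.0, 0.0], "turn": [0.0, 0.0, 0.0]}, {"xyz": [0.003, 0.0, 0.0], "turn": [0.0, 0.0, 0.0]}, {"xyz": [-0.02, 0.0, 0.0], "turn": [0.0, 0.0, 0.0]}, {"xyz": [-0.022, 0.0, 0.0], "turn": [0.0, 0.0, 0.0]}, {"xyz": [0.0, 0.055, 0.0], "turn": [0.0, 0.0, 0.0]}, {"xyz": [0.0, 0.055, 0.0], "turn": [0.0, 0.0, 0.0]}, {"xyz": [0.0, 0.055, 0.0], "turn": [0.0, 0.0, 0.0]}, {"xyz": [0.004, 0.0, 0.0], "turn": [0.0, 0.0, 0.0]}]}}

```text
clock: 11.2
eef_pos: [484.4, 95.2, 28.5]
eef_rot: [3.135, -0.1, 0.074]
wrist_force: [0.1, -0.9, -0.3]
finger_gap: 0.4
```

{"api": "arm_command", "payload": {"deltas": [{"xyz": [0.004, 0.0, 0.0], "turn": [0.0, 0.0, 0.0]}, {"xyz": [0.003, 0.0, 0.0], "turn": [0.0, 0.0, 0.0]}, {"xyz": [0.003, 0.0, 0.0], "turn": [0.0, 0.0, 0.0]}, {"xyz": [0.003, 0.0, 0.0], "turn": [0.0, 0.0, 0.0]}, {"xyz": [0.003, 0.0, 0.0], "turn": [0.0, 0.0, 0.0]}, {"xyz": [0.003, 0.0, 0.0], "turn": [0.0, 0.0, 0.0]}, {"xyz": [0.003, 0.0, 0.0], "turn": [0.0, 0.0, 0.0]}, {"xyz": [0.003, 0.0, 0.0], "turn": [0.0, 0.0, 0.0]}, {"xyz": [0.003, 0.0, 0.0], "turn": [0.0, 0.0, 0.0]}]}}

```text
clock: 12.32
eef_pos: [511.0, 91.8, 27.6]
eef_rot: [3.135, -0.095, 0.068]
wrist_force: [-9.9, 5.4, 2.9]
finger_gap: 0.6
```

```bash

python3 - <<'E'
from h import *
c=unit()
crop(c,225,130,365,290,3.5,"pics/t6.png")
E
```

```text
t 12.38 tcp [511.4  91.8  27.7] F [-7.9  4.5 -0. ]
```

View pics/t6.png

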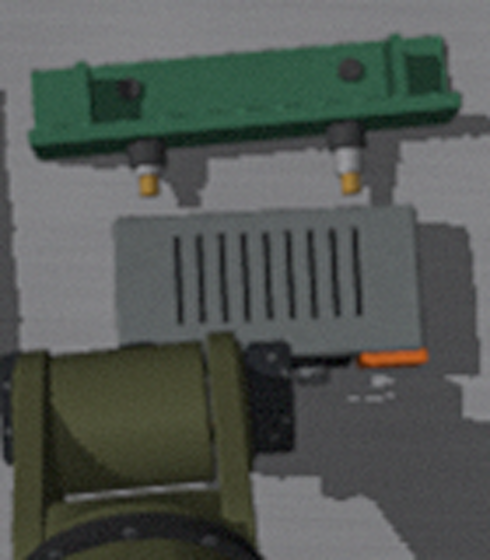

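The far corners are at crop (114,219) and (413,206).

```bash
python3 - <<'E'
from h import *
c=camera("top"); pose(c,(114,219),(413,206))
E
```

```text
len 202.5 yaw 0.065 cen [583.4  15.2] BL [520.1  94.3] BR [530.9 -71.4]
gap L 20.0 at y 77.0
gap R 15.9 at y -64.3
```

{"api": "arm_command", "payload": {"deltas": [{"xyz": [0.003, 0.0, 0.0], "turn": [0.0, 0.0, 0.0]}, {"xyz": [0.003, 0.0, 0.0], "turn": [0.0, 0.0, 0.0]}, {"xyz": [0.003, 0.0, 0.0], "turn": [0.0, 0.0, 0.0]}, {"xyz": [0.003, 0.0, 0.0], "turn": [0.0, 0.0, 0.0]}, {"xyz": [-0.014, 0.0, 0.0], "turn": [0.0, 0.0, 0.0]}, {"xyz": [-0.012, 0.0, 0.0], "turn": [0.0, 0.0, 0.0]}, {"xyz": [0.0, -0.055, 0.0], "turn": [0.0, 0.0, 0.0]}, {"xyz": [0.0, -0.055, 0.0], "turn": [0.0, 0.0, 0.0]}, {"xyz": [0.0, -0.053, 0.0], "turn": [0.0, 0.0, 0.0]}, {"xyz": [0.006, 0.0, 0.0], "turn": [0.0, 0.0, 0.0]}, {"xyz": [0.006, 0.0, 0.0], "turn": [0.0, 0.0, 0.0]}]}}

```text
clock: 13.8
eef_pos: [510.8, -70.7, 28.5]
eef_rot: [3.135, -0.1, 0.068]
wrist_force: [0.8, -0.4, 0.3]
finger_gap: 0.6
```

{"api": "arm_command", "payload": {"deltas": [{"xyz": [0.003, 0.0, 0.0], "turn": [0.0, 0.0, 0.0]}, {"xyz": [0.003, 0.0, 0.0], "turn": [0.0, 0.0, 0.0]}, {"xyz": [0.003, 0.0, 0.0], "turn": [0.0, 0.0, 0.0]}, {"xyz": [0.003, 0.0, 0.0], "turn": [0.0, 0.0, 0.0]}, {"xyz": [0.003, 0.0, 0.0], "turn": [0.0, 0.0, 0.0]}, {"xyz": [0.003, 0.0, 0.0], "turn": [0.0, 0.0, 0.0]}]}}

```text
clock: 14.55
eef_pos: [527.4, -71.1, 28.2]
eef_rot: [3.135, -0.096, 0.069]
wrist_force: [-12.3, -6.2, 7.8]
finger_gap: 0.7
```

```bash

python3 - <<'E'
from h import *
c=unit()
crop(c,225,130,365,290,3.5,"pics/t7.png")
crop(camera("side"),195,150,355,270,5,"pics/s7.png")
E
```

```text
t 14.6 tcp [527.8 -71.1  28.2] F [-9.9 -4.   4.7]
```

View pics/t7.png

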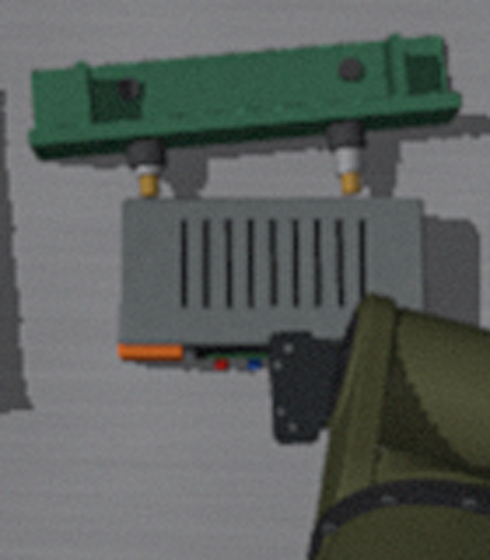

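View pics/s7.png

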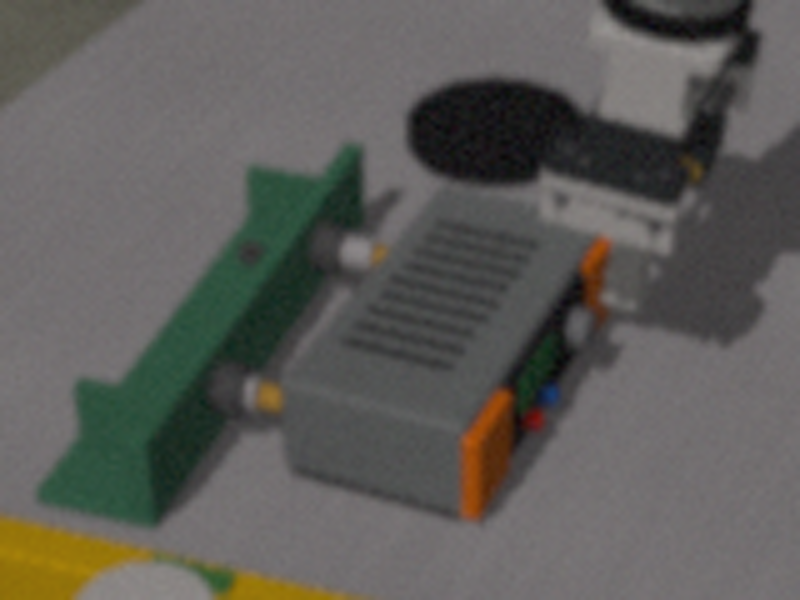

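The left plunger is nearly touching. The far corners are at crop (123,201) and (420,199). In the side view the left tip at (283,398) is at the face.

```bash
python3 - <<'E'
from h import *
c=camera("top"); pose(c,(123,201),(420,199))
E
```

```text
len 201.2 yaw 0.028 cen [592.   11.8] BL [531.7  93.2] BR [536.3 -72.8]
gap L 8.6 at y 83.2
gap R 9.7 at y -58.2
```

{"api": "arm_command", "payload": {"deltas": [{"xyz": [0.0015, 0.0, 0.0], "turn": [0.0, 0.0, 0.0]}, {"xyz": [0.0015, 0.0, 0.0], "turn": [0.0, 0.0, 0.0]}, {"xyz": [0.001, 0.0, 0.0], "turn": [0.0, 0.0, 0.0]}, {"xyz": [0.001, 0.0, 0.0], "turn": [0.0, 0.0, 0.0]}]}}

```text
clock: 15.2
eef_pos: [532.3, -71.3, 28.1]
eef_rot: [3.134, -0.096, 0.069]
wrist_force: [-11.0, -6.9, 6.6]
finger_gap: 0.3
```

{"api": "arm_command", "payload": {"deltas": [{"xyz": [0.001, 0.0, 0.0], "turn": [0.0, 0.0, 0.0]}, {"xyz": [0.001, 0.0, 0.0], "turn": [0.0, 0.0, 0.0]}]}}

```text
clock: 15.45
eef_pos: [534.3, -71.4, 28.1]
eef_rot: [3.134, -0.096, 0.069]
wrist_force: [-11.0, -6.8, 6.0]
finger_gap: 0.6
```

{"api": "arm_command", "payload": {"deltas": [{"xyz": [0.001, 0.0, 0.0], "turn": [0.0, 0.0, 0.0]}, {"xyz": [0.001, 0.0, 0.0], "turn": [0.0, 0.0, 0.0]}]}}

```text
clock: 15.7
eef_pos: [536.2, -71.4, 28.1]
eef_rot: [3.134, -0.096, 0.069]
wrist_force: [-12.5, -6.7, 7.7]
finger_gap: 0.6
```

```bash

python3 - <<'E'
from h import *
c=unit()
crop(c,225,130,365,290,3.5,"pics/t8.png")
crop(camera("side"),225,170,305,260,6.5,"pics/s8.png")
E
```

```text
t 15.75 tcp [536.3 -71.4  28.1] F [-11.9  -6.7   5.3]
```

View pics/t8.png

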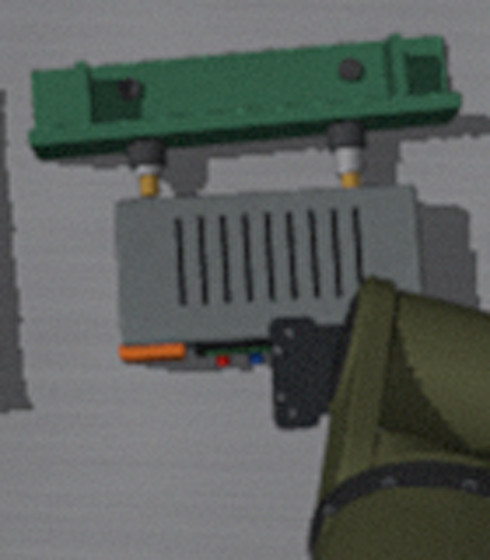

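View pics/s8.png

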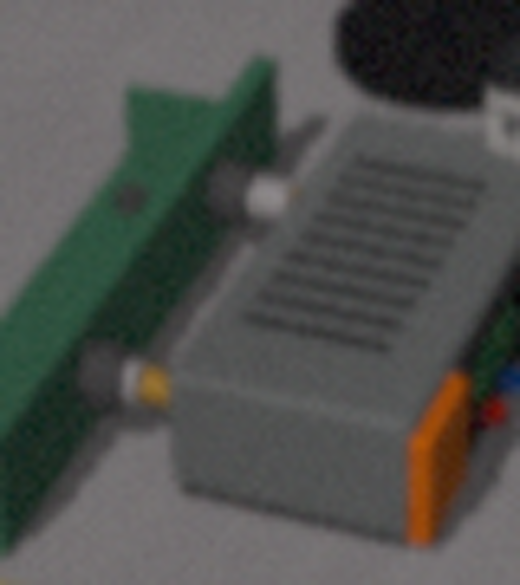

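The far corners are at crop (117,202) and (416,187). The force held while the arm stood still, which suggests the right pin may just be touching. The left pin has a sliver of gap or light touch.

```bash
python3 - <<'E'
from h import *
c=camera("top"); pose(c,(117,202),(416,187))
E
```

```text
len 203.0 yaw 0.072 cen [595.8  13. ] BL [532.   91.6] BR [543.9 -74. ]
gap L 8.3 at y 79.6
gap R 3.2 at y -61.7
```

{"api": "arm_command", "payload": {"deltas": [{"xyz": [0.001, 0.0, 0.0], "turn": [0.0, 0.0, 0.0]}, {"xyz": [0.001, 0.0, 0.0], "turn": [0.0, 0.0, 0.0]}]}}

```text
clock: 16.1
eef_pos: [537.9, -71.4, 28.0]
eef_rot: [3.134, -0.095, 0.069]
wrist_force: [-15.6, -7.4, 8.7]
finger_gap: 0.8
```

{"api": "arm_command", "payload": {"deltas": [{"xyz": [-0.014, 0.0, 0.0], "turn": [0.0, 0.0, 0.0]}, {"xyz": [-0.014, 0.0, 0.0], "turn": [0.0, 0.0, 0.0]}, {"xyz": [0.0, 0.055, 0.0], "turn": [0.0, 0.0, 0.0]}, {"xyz": [0.0, 0.055, 0.0], "turn": [0.0, 0.0, 0.0]}, {"xyz": [0.0, 0.053, 0.0], "turn": [0.0, 0.0, 0.0]}, {"xyz": [0.004, 0.0, 0.0], "turn": [0.0, 0.0, 0.0]}, {"xyz": [0.002, 0.0, 0.0], "turn": [0.0, 0.0, 0.0]}, {"xyz": [0.001, 0.0, 0.0], "turn": [0.0, 0.0, 0.0]}, {"xyz": [0.001, 0.0, 0.0], "turn": [0.0, 0.0, 0.0]}]}}

```text
clock: 17.23
eef_pos: [519.8, 91.3, 28.4]
eef_rot: [3.135, -0.1, 0.068]
wrist_force: [-0.1, 0.7, -0.1]
finger_gap: 0.6
```

```bash

python3 - <<'E'
from h import *
c=unit()
crop(c,225,130,365,290,3.5,"pics/t9.png")
crop(camera("side"),225,170,305,260,6.5,"pics/s9.png")
E
```

```text
t 17.27 tcp [519.8  91.5  28.5] F [-1.2 -0.  -0.6]
```

View pics/t9.png

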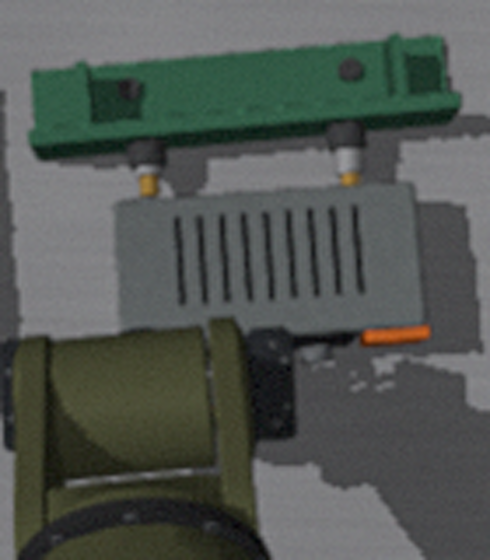

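View pics/s9.png

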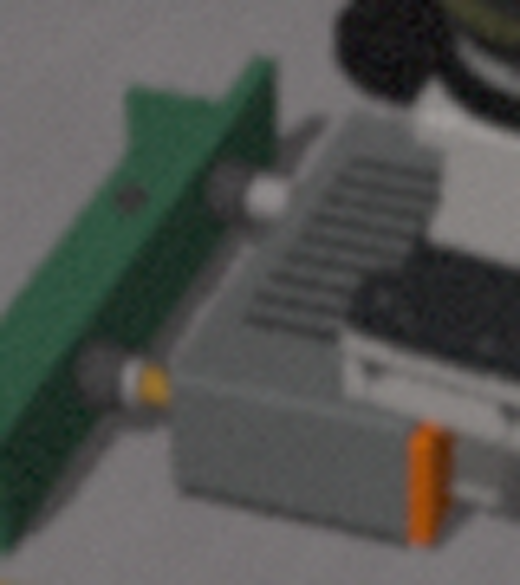

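The right plunger's brass is now barely showing in the side view (295,190). The left one still shows in full (155,387). Next I'll push the left bumper slowly, by feel.

{"api": "arm_command", "payload": {"deltas": [{"xyz": [0.002, 0.0, 0.0], "turn": [0.0, 0.0, 0.0]}, {"xyz": [0.001, 0.0, 0.0], "turn": [0.0, 0.0, 0.0]}, {"xyz": [0.001, 0.0, 0.0], "turn": [0.0, 0.0, 0.0]}]}}

```text
clock: 17.7
eef_pos: [523.1, 92.2, 28.3]
eef_rot: [3.135, -0.098, 0.069]
wrist_force: [-9.0, -0.7, 7.4]
finger_gap: 0.6
```

{"api": "arm_command", "payload": {"deltas": [{"xyz": [0.001, 0.0, 0.0], "turn": [0.0, 0.0, 0.0]}, {"xyz": [0.001, 0.0, 0.0], "turn": [0.0, 0.0, 0.0]}]}}

```text
clock: 17.95
eef_pos: [524.1, 92.5, 28.1]
eef_rot: [3.135, -0.096, 0.069]
wrist_force: [-13.9, 2.5, 9.6]
finger_gap: 1.1
```

{"api": "arm_command", "payload": {"deltas": [{"xyz": [0.001, 0.0, 0.0], "turn": [0.0, 0.0, 0.0]}, {"xyz": [0.001, 0.0, 0.0], "turn": [0.0, 0.0, 0.0]}]}}

```text
clock: 18.2
eef_pos: [525.9, 92.8, 28.0]
eef_rot: [3.135, -0.095, 0.069]
wrist_force: [-13.4, 4.9, 7.6]
finger_gap: 0.3
```

{"api": "arm_command", "payload": {"deltas": [{"xyz": [0.001, 0.0, 0.0], "turn": [0.0, 0.0, 0.0]}, {"xyz": [0.001, 0.0, 0.0], "turn": [0.0, 0.0, 0.0]}]}}

```text
clock: 18.45
eef_pos: [527.8, 92.9, 27.9]
eef_rot: [3.135, -0.095, 0.069]
wrist_force: [-14.3, 5.8, 6.3]
finger_gap: 0.4
```

```bash

python3 - <<'E'
from h import *
c=unit()
crop(c,225,130,365,290,3.5,"pics/t10.png")
crop(camera("side"),225,170,305,260,6.5,"pics/s10.png")
E
```

```text
t 18.5 tcp [527.9  92.9  27.9] F [-12.2   4.9   5.6]
```

View pics/t10.png

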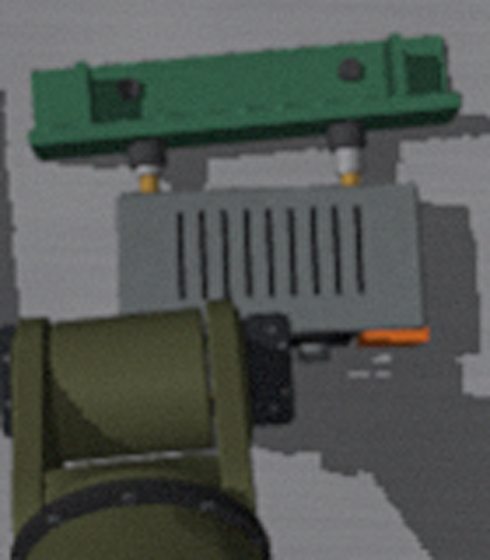

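View pics/s10.png

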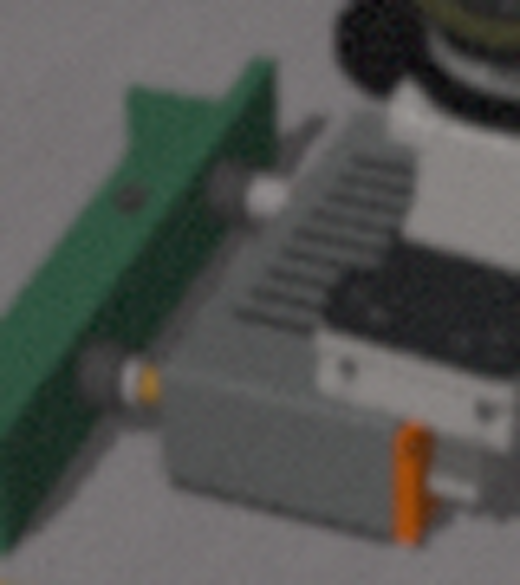

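```bash
python3 - <<'E'
from h import *
c=camera("top"); pose(c,(119,195.5),(415,184.5))
E
```

```text
len 200.9 yaw 0.059 cen [598.9  13.4] BL [536.1  92.8] BR [545.8 -72.9]
gap L 4.2 at y 80.1
gap R 0.9 at y -61.2
```

{"api": "arm_command", "payload": {"deltas": [{"xyz": [0.001, 0.0, 0.0], "turn": [0.0, 0.0, 0.0]}, {"xyz": [0.001, 0.0, 0.0], "turn": [0.0, 0.0, 0.0]}]}}

```text
clock: 18.85
eef_pos: [529.6, 93.0, 27.7]
eef_rot: [3.136, -0.095, 0.069]
wrist_force: [-15.1, 6.4, 6.9]
finger_gap: 0.3
```

{"api": "arm_command", "payload": {"deltas": [{"xyz": [0.001, 0.0, 0.0], "turn": [0.0, 0.0, 0.0]}, {"xyz": [0.001, 0.0, 0.0], "turn": [0.0, 0.0, 0.0]}]}}

```text
clock: 19.1
eef_pos: [531.1, 93.0, 27.6]
eef_rot: [3.136, -0.093, 0.069]
wrist_force: [-17.0, 5.2, 9.1]
finger_gap: 0.6
```

```bash

python3 - <<'E'
from h import *
c=unit()
crop(c,225,130,365,290,3.5,"pics/t11.png")
crop(camera("side"),225,170,305,260,6.5,"pics/s11.png")
E
```

```text
t 19.15 tcp [531.2  93.   27.7] F [-16.7   6.2   8.8]
```

View pics/t11.png

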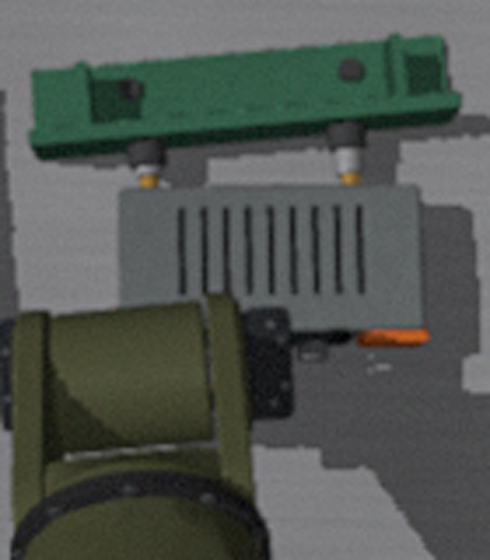

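View pics/s11.png

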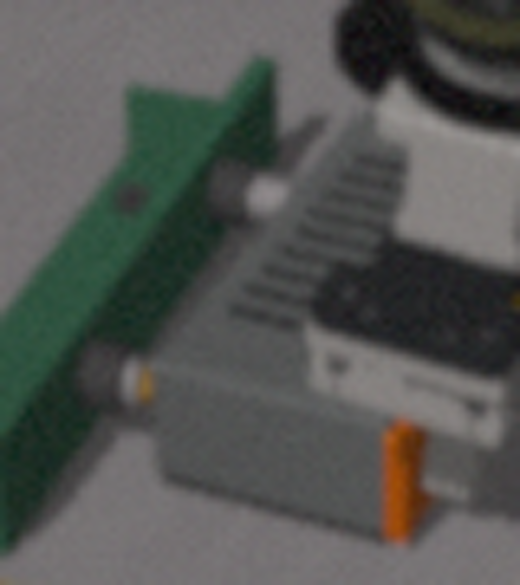

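```bash
python3 - <<'E'
from h import *
c=camera("top"); pose(c,(121,188),(417.5,186))
im=cv2.cvtColor(c["color"],cv2.COLOR_RGB2GRAY).astype(float)
# subpixel far edge: gradient peak along columns
pts=[]
for x in list(range(275,315,2))+[336,338,340]:
    col=im[170:200,x-1:x+2].mean(1); print(x,col[5:22].astype(int))
E
```

```text
len 201.1 yaw 0.028 cen [600.9  13.5] BL [540.6  94.8] BR [545.2 -71.1]
gap L -0.4 at y 81.7
gap R 0.8 at y -59.6
275 [78 77 76 74 76 76 73 73 78 91 94 95 93 93 83 73 71]
277 [78 77 75 74 77 76 73 73 79 91 94 93 90 91 75 59 58]
279 [74 74 75 74 74 75 74 73 81 94 95 93 90 94 93 90 91]
281 [72 74 77 72 76 76 72 72 84 94 94 93 92 92 86 78 78]
283 [80 85 84 82 83 84 83 83 89 94 93 92 92 86 69 56 55]
285 [103 121 121 120 119 121 121 109  94  90  91  93  93  91  88  90  88]
287 [107 128 129 126 126 129 130 114  91  89  93  95  93  95  90  88  88]
289 [107 130 128 125 124 130 129 114  92  91  96  96  95  91  71  56  58]
291 [106 129 127 126 126 128 128 113  92  90  96  95  94  94  88  84  85]
293 [116 128 126 125 126 127 128 114  91  90  94  93  94  96  92  91  91]
295 [127 127 126 125 125 128 129 114  91  89  90  93  95  86  68  59  57]
297 [128 126 125 125 125 128 129 114  92  91  91  93  93  90  82  77  78]
299 [127 126 125 124 126 127 129 114  93  92  93  93  92  94  90  94  94]
301 [127 126 125 124 125 127 130 109  90  91  95  96  94  86  67  64  68]
303 [125 126 124 125 124 128 131 106  84  93  96  96  97  92  77  70  70]
305 [124 126 123 126 124 127 130 109  88  92  95  96  96  96  95  95  95]
307 [126 126 124 123 125 126 130 109  91  93  94  95  98  87  75  68  68]
309 [127 124 124 124 126 126 129 109  91  95  96  96  95  88  71  65  66]
311 [125 124 124 125 127 127 129 111  93  94  97  97  95  96  97  97  97]
313 [125 124 125 126 125 127 129 113  90  95  96  96  94  89  77  73  75]
336 [73 73 74 72 72 74 75 78 90 97 95 93 95 94 94 96 98]
338 [ 80  88 103 102 102 105 105  98  93  96  96  93  96  94  95  96  96]
340 [115 117 129 128 127 131 132 115  97  95  97  96  95  96  95  95  96]
```

{"api": "arm_command", "payload": {"deltas": [{"xyz": [-0.014, 0.0, 0.0], "turn": [0.0, 0.0, 0.0]}, {"xyz": [-0.01, 0.0, 0.0], "turn": [0.0, 0.0, 0.0]}, {"xyz": [0.0, -0.055, 0.0], "turn": [0.0, 0.0, 0.0]}, {"xyz": [0.0, -0.055, 0.0], "turn": [0.0, 0.0, 0.0]}, {"xyz": [0.0, -0.054, 0.0], "turn": [0.0, 0.0, 0.0]}, {"xyz": [0.01, 0.0, 0.0], "turn": [0.0, 0.0, 0.0]}, {"xyz": [0.008, 0.0, 0.0], "turn": [0.0, 0.0, 0.0]}, {"xyz": [0.004, 0.0, 0.0], "turn": [0.0, 0.0, 0.0]}, {"xyz": [0.002, 0.0, 0.0], "turn": [0.0, 0.0, 0.0]}]}}

```text
clock: 20.38
eef_pos: [533.8, -70.7, 28.3]
eef_rot: [3.135, -0.1, 0.071]
wrist_force: [-0.0, -0.5, -0.3]
finger_gap: 0.2
```

```bash

python3 - <<'E'
from h import *
c=unit()
crop(c,225,130,365,290,3.5,"pics/t12.png")
crop(camera("side"),225,170,305,260,6.5,"pics/s12.png")
E
```

```text
t 20.43 tcp [533.9 -70.9  28.4] F [-0.   0.3  0.5]
```

View pics/t12.png

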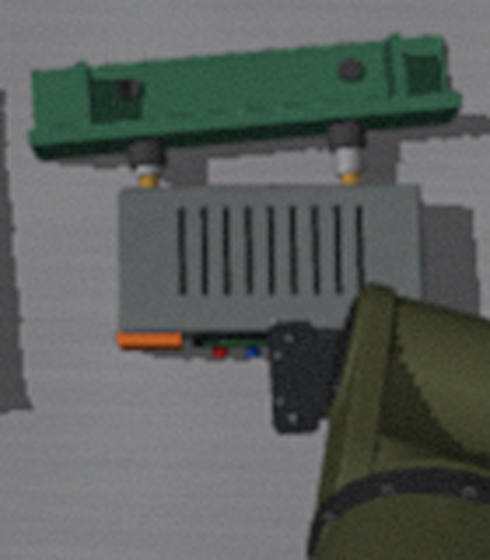

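View pics/s12.png

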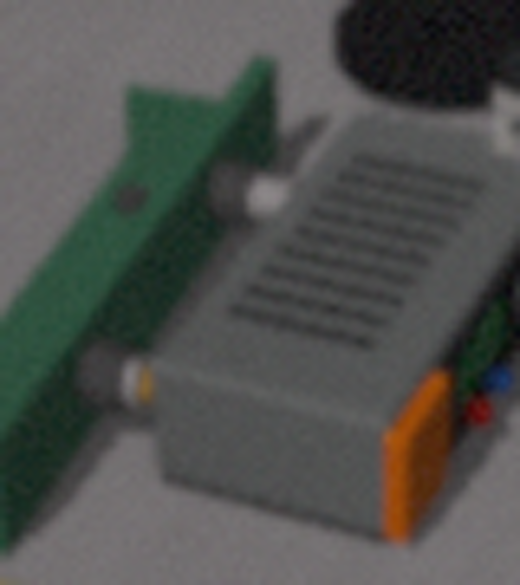

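The unit stays put when released, with both plungers at the far edge at crop (148,183) and (350,180). Now I'll feel on the right.

{"api": "arm_command", "payload": {"deltas": [{"xyz": [0.001, 0.0, 0.0], "turn": [0.0, 0.0, 0.0]}, {"xyz": [0.001, 0.0, 0.0], "turn": [0.0, 0.0, 0.0]}]}}

```text
clock: 20.72
eef_pos: [535.6, -71.7, 28.5]
eef_rot: [3.135, -0.1, 0.069]
wrist_force: [0.2, 0.0, 0.6]
finger_gap: 0.5
```

{"api": "arm_command", "payload": {"deltas": [{"xyz": [0.001, 0.0, 0.0], "turn": [0.0, 0.0, 0.0]}, {"xyz": [0.001, 0.0, 0.0], "turn": [0.0, 0.0, 0.0]}]}}

```text
clock: 20.98
eef_pos: [536.8, -71.7, 28.3]
eef_rot: [3.135, -0.097, 0.069]
wrist_force: [-10.5, -1.3, 7.7]
finger_gap: 0.3
```

{"api": "arm_command", "payload": {"deltas": [{"xyz": [0.001, 0.0, 0.0], "turn": [0.0, 0.0, 0.0]}]}}

```text
clock: 21.1
eef_pos: [537.2, -71.8, 28.3]
eef_rot: [3.135, -0.096, 0.069]
wrist_force: [-16.5, -2.7, 12.5]
finger_gap: 0.4
```

{"api": "arm_command", "payload": {"deltas": [{"xyz": [0.001, 0.0, 0.0], "turn": [0.0, 0.0, 0.0]}]}}

```text
clock: 21.22
eef_pos: [537.8, -72.0, 28.3]
eef_rot: [3.135, -0.095, 0.069]
wrist_force: [-18.1, -4.5, 13.6]
finger_gap: 0.7
```

{"api": "arm_command", "payload": {"deltas": [{"xyz": [0.001, 0.0, 0.0], "turn": [0.0, 0.0, 0.0]}]}}

```text
clock: 21.35
eef_pos: [538.7, -72.2, 28.3]
eef_rot: [3.135, -0.095, 0.069]
wrist_force: [-19.8, -5.2, 15.7]
finger_gap: 0.7
```

{"api": "arm_command", "payload": {"deltas": [{"xyz": [0.0, 0.0, 0.0], "turn": [0.0, 0.0, 0.0]}]}}

```text
clock: 21.48
eef_pos: [538.7, -72.2, 28.2]
eef_rot: [3.135, -0.095, 0.069]
wrist_force: [-17.6, -4.2, 12.8]
finger_gap: 0.3
```

```bash

python3 - <<'E'
from h import *
c=unit()
crop(c,255,160,345,200,8,"pics/t13.png")
E
```

```text
t 21.52 tcp [538.7 -72.2  28.2] F [-18.   -3.5  12.2]
```

View pics/t13.png

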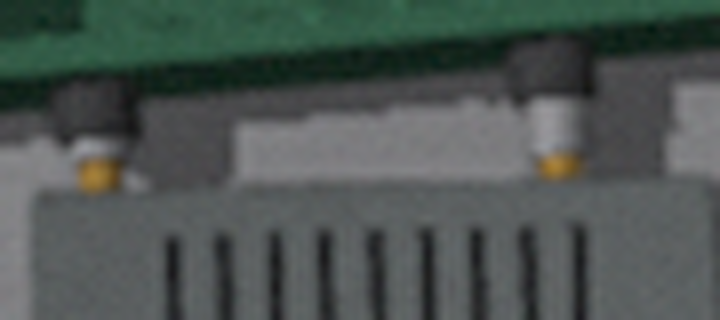

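{"api": "arm_command", "payload": {"deltas": [{"xyz": [-0.014, 0.0, 0.0], "turn": [0.0, 0.0, 0.0]}, {"xyz": [-0.012, 0.0, 0.0], "turn": [0.0, 0.0, 0.0]}, {"xyz": [0.0, 0.055, 0.0], "turn": [0.0, 0.0, 0.0]}, {"xyz": [0.0, 0.055, 0.0], "turn": [0.0, 0.0, 0.0]}, {"xyz": [0.0, 0.055, 0.0], "turn": [0.0, 0.0, 0.0]}, {"xyz": [0.008, 0.0, 0.0], "turn": [0.0, 0.0, 0.0]}, {"xyz": [0.004, 0.0, 0.0], "turn": [0.0, 0.0, 0.0]}, {"xyz": [0.002, 0.0, 0.0], "turn": [0.0, 0.0, 0.0]}, {"xyz": [0.0, 0.0, 0.0], "turn": [0.0, 0.0, 0.0]}]}}

```text
clock: 22.65
eef_pos: [528.7, 92.3, 28.4]
eef_rot: [3.135, -0.1, 0.068]
wrist_force: [-0.7, -0.1, 0.6]
finger_gap: 0.5
```

{"api": "arm_command", "payload": {"deltas": [{"xyz": [0.001, 0.0, 0.0], "turn": [0.0, 0.0, 0.0]}, {"xyz": [0.001, 0.0, 0.0], "turn": [0.0, 0.0, 0.0]}]}}

```text
clock: 22.9
eef_pos: [530.2, 92.9, 28.3]
eef_rot: [3.134, -0.098, 0.069]
wrist_force: [-6.4, -3.3, 4.8]
finger_gap: 0.4
```

{"api": "arm_command", "payload": {"deltas": [{"xyz": [0.001, 0.0, 0.0], "turn": [0.0, 0.0, 0.0]}]}}

```text
clock: 23.02
eef_pos: [530.7, 93.0, 28.3]
eef_rot: [3.134, -0.097, 0.069]
wrist_force: [-11.8, -1.8, 8.7]
finger_gap: 0.1
```

{"api": "arm_command", "payload": {"deltas": [{"xyz": [0.001, 0.0, 0.0], "turn": [0.0, 0.0, 0.0]}]}}

```text
clock: 23.15
eef_pos: [531.0, 93.2, 28.2]
eef_rot: [3.135, -0.096, 0.069]
wrist_force: [-16.9, 0.3, 12.5]
finger_gap: 0.2
```

{"api": "arm_command", "payload": {"deltas": [{"xyz": [0.001, 0.0, 0.0], "turn": [0.0, 0.0, 0.0]}]}}

```text
clock: 23.28
eef_pos: [531.5, 93.3, 28.1]
eef_rot: [3.135, -0.094, 0.069]
wrist_force: [-19.3, 1.1, 13.4]
finger_gap: 0.6
```

{"api": "arm_command", "payload": {"deltas": [{"xyz": [0.001, 0.0, 0.0], "turn": [0.0, 0.0, 0.0]}]}}

```text
clock: 23.4
eef_pos: [532.1, 93.5, 28.0]
eef_rot: [3.135, -0.093, 0.069]
wrist_force: [-22.9, 3.4, 16.5]
finger_gap: 0.8
```

{"api": "arm_command", "payload": {"deltas": [{"xyz": [0.0, 0.0, 0.0], "turn": [0.0, 0.0, 0.0]}]}}

```text
clock: 23.52
eef_pos: [532.1, 93.6, 28.0]
eef_rot: [3.135, -0.093, 0.069]
wrist_force: [-20.9, 2.7, 15.4]
finger_gap: 0.7
```

{"api": "arm_command", "payload": {"deltas": [{"xyz": [-0.002, 0.0, 0.0], "turn": [0.0, 0.0, 0.0]}, {"xyz": [-0.006, 0.0, 0.0], "turn": [0.0, 0.0, 0.0]}, {"xyz": [-0.02, 0.0, 0.0], "turn": [0.0, 0.0, 0.0]}, {"xyz": [-0.04, 0.0, 0.0], "turn": [0.0, 0.0, 0.0]}, {"xyz": [-0.04, -0.02, 0.0], "turn": [0.0, 0.0, 0.0]}, {"xyz": [-0.02, -0.02, 0.0], "turn": [0.0, 0.0, 0.0]}, {"xyz": [0.0, 0.0, 0.0], "turn": [0.0, 0.0, 0.0]}]}}

```text
clock: 24.4
eef_pos: [405.9, 52.6, 28.7]
eef_rot: [3.135, -0.1, 0.068]
wrist_force: [0.8, 0.8, 0.4]
finger_gap: 0.3
```

```bash

python3 - <<'E'
from h import *
c=unit()
crop(c,235,130,355,250,5,"pics/t14.png"); cv2.imwrite("pics/full14.png",c["color"][:,:,::-1])
d=camera("side"); crop(d,195,150,355,270,5,"pics/s14.png")
E
```

```text
t 24.45 tcp [406.9  53.   28.9] F [ 1.5  0.5 -0.5]
```

View pics/t14.png

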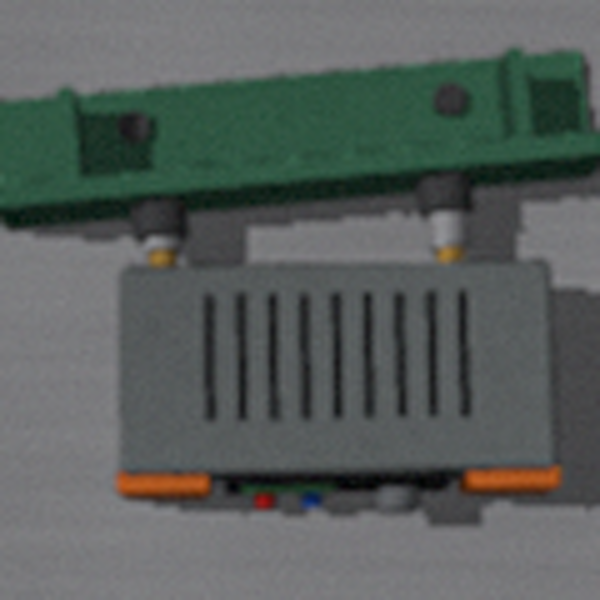

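View pics/s14.png

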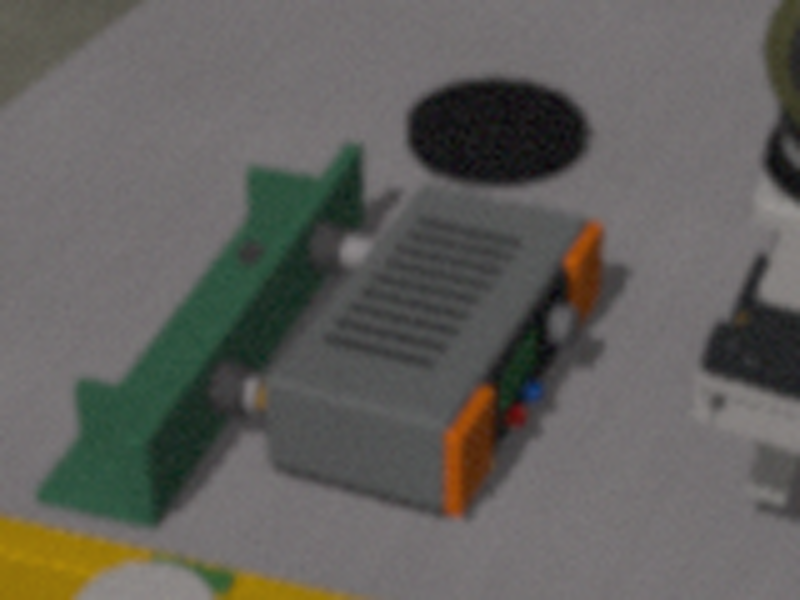

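```bash
python3 - <<'E'
from h import *
c=camera("top"); d=camera("side")
pose(c,(121,268),(549.5,263),5,(235,130))
P=onz(c,np.array([(121,268),(549.5,263)])/5+[235,130]-.4,60)
# side
def sp(fl,fr):
    P=onz(d,np.array([fl,fr],float)/5+[195,150]-.4,60)[:,:2]; return pose2(P)
sp((270,383),(424,184))
E
```

```text
len 203.5 yaw 0.033 cen [601.8  13.1] BL [541.1  94.1] BR [546.6 -71.8]
gap L -0.9 at y 82.0
gap R -0.4 at y -59.4
len 203.1 yaw 0.058 cen [598.4  16. ] BL [535.7  95.5] BR [545.3 -70.2]
gap L 4.4 at y 77.6
gap R 1.3 at y -63.7
```

```bash
python3 - <<'E'
from h import *
np.set_printoptions(precision=0,suppress=True,linewidth=160)
for n in("top0","full14"):
    im=cv2.imread(f"pics/{n}.png").astype(float)
    for nm,x in(("L",267),("R",325)):
        sat=(im[:,:,2]-im[:,:,0])
        print(n,nm,[sat[r,x-2:x+3].mean().round() for r in range(174,190)], "sum/peak rows",(sat[174:190,x-2:x+3].mean(1).clip(0).sum()/np.sort(sat[174:190,x-2:x+3].mean(1))[-2]).round(2))
E
```

```text
top0 L [np.float64(-2.0), np.float64(-1.0), np.float64(-2.0), np.float64(-1.0), np.float64(-5.0), np.float64(5.0), np.float64(51.0), np.float64(73.0), np.float64(71.0), np.float64(70.0), np.float64(70.0), np.float64(48.0), np.float64(3.0), np.float64(-4.0), np.float64(-4.0), np.float64(-2.0)] sum/peak rows 5.49
top0 R [np.float64(-1.0), np.float64(-3.0), np.float64(-2.0), np.float64(-4.0), np.float64(-1.0), np.float64(33.0), np.float64(71.0), np.float64(71.0), np.float64(72.0), np.float64(76.0), np.float64(61.0), np.float64(17.0), np.float64(-3.0), np.float64(-2.0), np.float64(-2.0), np.float64(-3.0)] sum/peak rows 5.54
full14 L [np.float64(-3.0), np.float64(-2.0), np.float64(-2.0), np.float64(-2.0), np.float64(-4.0), np.float64(7.0), np.float64(54.0), np.float64(78.0), np.float64(67.0), np.float64(22.0), np.float64(-7.0), np.float64(-6.0), np.float64(-4.0), np.float64(-5.0), np.float64(-5.0), np.float64(-5.0)] sum/peak rows 3.41
full14 R [np.float64(-3.0), np.float64(-3.0), np.float64(-3.0), np.float64(-4.0), np.float64(-1.0), np.float64(37.0), np.float64(77.0), np.float64(70.0), np.float64(25.0), np.float64(-8.0), np.float64(-6.0), np.float64(-5.0), np.float64(-5.0), np.float64(-5.0), np.float64(-5.0), np.float64(-4.0)] sum/peak rows 2.99
```

```bash
python3 - <<'E'
from h import *
for n in(2,7,8,9,10,11,12):
    im=cv2.imread(f"pics/t{n}.png").astype(float); o=[]
    for x in(267,325):
        xs=int((x-225+.5)*3.5); s=(im[:,xs-8:xs+9,2]-im[:,xs-8:xs+9,0]).mean(1)[150:210].clip(0)
        o.append((s.sum()/72/3.5).round(2))
    print(n,o)
im=cv2.imread("pics/full14.png").astype(float)
print([((im[174:190,x-2:x+3,2]-im[174:190,x-2:x+3,0]).mean(1).clip(0).sum()/72).round(2) for x in(267,325)])
E
```

```text
2 [np.float64(5.93), np.float64(6.07)]
7 [np.float64(6.21), np.float64(6.25)]
8 [np.float64(6.21), np.float64(4.43)]
9 [np.float64(6.17), np.float64(3.76)]
10 [np.float64(5.25), np.float64(3.87)]
11 [np.float64(3.76), np.float64(3.61)]
12 [np.float64(3.72), np.float64(3.61)]
[np.float64(3.16), np.float64(2.92)]
```

Comparing visible brass lengths against the first-touch picture, both springs are in by roughly 2 mm. I'll add about 1 mm to each for margin.

{"api": "arm_command", "payload": {"deltas": [{"xyz": [0.03, -0.05, 0.0], "turn": [0.0, 0.0, 0.0]}, {"xyz": [0.03, -0.05, 0.0], "turn": [0.0, 0.0, 0.0]}, {"xyz": [0.03, -0.025, 0.0], "turn": [0.0, 0.0, 0.0]}, {"xyz": [0.025, 0.0, 0.0], "turn": [0.0, 0.0, 0.0]}, {"xyz": [0.01, 0.0, 0.0], "turn": [0.0, 0.0, 0.0]}, {"xyz": [0.003, 0.0, 0.0], "turn": [0.0, 0.0, 0.0]}, {"xyz": [0.0, 0.0, 0.0], "turn": [0.0, 0.0, 0.0]}]}}

```text
clock: 25.48
eef_pos: [534.2, -71.3, 28.3]
eef_rot: [3.135, -0.099, 0.07]
wrist_force: [0.4, 0.2, -0.2]
finger_gap: 0.0
```

{"api": "arm_command", "payload": {"deltas": [{"xyz": [0.001, 0.0, 0.0], "turn": [0.0, 0.0, 0.0]}, {"xyz": [0.001, 0.0, 0.0], "turn": [0.0, 0.0, 0.0]}, {"xyz": [0.001, 0.0, 0.0], "turn": [0.0, 0.0, 0.0]}]}}

```text
clock: 25.85
eef_pos: [537.5, -71.7, 28.5]
eef_rot: [3.135, -0.1, 0.069]
wrist_force: [-3.0, 0.5, 2.7]
finger_gap: 0.5
```

{"api": "arm_command", "payload": {"deltas": [{"xyz": [0.001, 0.0, 0.0], "turn": [0.0, 0.0, 0.0]}]}}

```text
clock: 25.98
eef_pos: [537.9, -71.7, 28.4]
eef_rot: [3.135, -0.098, 0.069]
wrist_force: [-10.0, -1.2, 8.6]
finger_gap: 0.3
```

{"api": "arm_command", "payload": {"deltas": [{"xyz": [0.001, 0.0, 0.0], "turn": [0.0, 0.0, 0.0]}, {"xyz": [0.001, 0.0, 0.0], "turn": [0.0, 0.0, 0.0]}]}}

```text
clock: 26.22
eef_pos: [538.8, -72.0, 28.3]
eef_rot: [3.135, -0.095, 0.069]
wrist_force: [-18.5, -4.3, 15.2]
finger_gap: 0.2
```

{"api": "arm_command", "payload": {"deltas": [{"xyz": [0.001, 0.0, 0.0], "turn": [0.0, 0.0, 0.0]}]}}

```text
clock: 26.35
eef_pos: [539.5, -72.2, 28.3]
eef_rot: [3.135, -0.094, 0.069]
wrist_force: [-21.3, -5.6, 15.8]
finger_gap: 0.3
```

Now the left once more.

{"api": "arm_command", "payload": {"deltas": [{"xyz": [-0.014, 0.0, 0.0], "turn": [0.0, 0.0, 0.0]}, {"xyz": [-0.012, 0.0, 0.0], "turn": [0.0, 0.0, 0.0]}, {"xyz": [0.0, 0.055, 0.0], "turn": [0.0, 0.0, 0.0]}, {"xyz": [0.0, 0.055, 0.0], "turn": [0.0, 0.0, 0.0]}, {"xyz": [0.0, 0.055, 0.0], "turn": [0.0, 0.0, 0.0]}, {"xyz": [0.008, 0.0, 0.0], "turn": [0.0, 0.0, 0.0]}, {"xyz": [0.004, 0.0, 0.0], "turn": [0.0, 0.0, 0.0]}, {"xyz": [0.001, 0.0, 0.0], "turn": [0.0, 0.0, 0.0]}, {"xyz": [0.0, 0.0, 0.0], "turn": [0.0, 0.0, 0.0]}]}}

```text
clock: 27.48
eef_pos: [528.6, 92.3, 28.4]
eef_rot: [3.135, -0.1, 0.068]
wrist_force: [-0.1, 0.8, -0.2]
finger_gap: 0.7
```

{"api": "arm_command", "payload": {"deltas": [{"xyz": [0.001, 0.0, 0.0], "turn": [0.0, 0.0, 0.0]}, {"xyz": [0.001, 0.0, 0.0], "turn": [0.0, 0.0, 0.0]}]}}

```text
clock: 27.72
eef_pos: [530.7, 93.0, 28.5]
eef_rot: [3.135, -0.1, 0.069]
wrist_force: [-0.3, -0.5, 1.5]
finger_gap: 0.5
```

{"api": "arm_command", "payload": {"deltas": [{"xyz": [0.001, 0.0, 0.0], "turn": [0.0, 0.0, 0.0]}]}}

```text
clock: 27.85
eef_pos: [531.1, 93.1, 28.3]
eef_rot: [3.135, -0.098, 0.069]
wrist_force: [-6.6, -0.3, 5.3]
finger_gap: 0.3
```

{"api": "arm_command", "payload": {"deltas": [{"xyz": [0.001, 0.0, 0.0], "turn": [0.0, 0.0, 0.0]}, {"xyz": [0.001, 0.0, 0.0], "turn": [0.0, 0.0, 0.0]}, {"xyz": [0.001, 0.0, 0.0], "turn": [0.0, 0.0, 0.0]}]}}

```text
clock: 28.22
eef_pos: [532.2, 93.5, 28.0]
eef_rot: [3.135, -0.094, 0.069]
wrist_force: [-22.1, 2.4, 17.5]
finger_gap: 0.3
```

{"api": "arm_command", "payload": {"deltas": [{"xyz": [0.001, 0.0, 0.0], "turn": [0.0, 0.0, 0.0]}]}}

```text
clock: 28.35
eef_pos: [532.8, 93.6, 28.0]
eef_rot: [3.135, -0.093, 0.069]
wrist_force: [-23.8, 3.7, 17.3]
finger_gap: 0.2
```

Enough. I'll back off, rise clear, and check.

{"api": "arm_command", "payload": {"deltas": [{"xyz": [-0.003, 0.0, 0.0], "turn": [0.0, 0.0, 0.0]}, {"xyz": [-0.006, 0.0, 0.0], "turn": [0.0, 0.0, 0.0]}, {"xyz": [-0.02, 0.0, 0.0], "turn": [0.0, 0.0, 0.0]}, {"xyz": [-0.04, 0.0, 0.0], "turn": [0.0, 0.0, 0.0]}, {"xyz": [-0.04, -0.02, 0.0], "turn": [0.0, 0.0, 0.0]}, {"xyz": [-0.02, -0.02, 0.02], "turn": [0.0, 0.0, 0.0]}, {"xyz": [0.0, 0.0, 0.0], "turn": [0.0, 0.0, 0.0]}]}}

```text
clock: 29.22
eef_pos: [406.5, 52.6, 49.5]
eef_rot: [3.135, -0.102, 0.068]
wrist_force: [-0.1, -0.1, 1.0]
finger_gap: 0.4
```

```bash

python3 - <<'E'
from h import *
c=unit()
cv2.imwrite("pics/full15.png",c["color"][:,:,::-1]); crop(c,225,130,365,290,3.5,"pics/t15.png")
im=cv2.imread("pics/t15.png").astype(float)
for x in(267,325):
    xs=int((x-225+.5)*3.5); s=(im[:,xs-8:xs+9,2]-im[:,xs-8:xs+9,0]).mean(1)[150:210].clip(0); print((s.sum()/72/3.5).round(2))
E
```

```text
t 29.27 tcp [407.1  53.1  49. ] F [-0.   1.  -0.5]
2.93
2.62
```

{"api": "arm_command", "payload": {"deltas": [{"xyz": [0.0, 0.0, 0.0], "turn": [0.0, 0.0, 0.0]}, {"xyz": [0.0, 0.0, 0.0], "turn": [0.0, 0.0, 0.0]}, {"xyz": [0.0, 0.0, 0.0], "turn": [0.0, 0.0, 0.0]}, {"xyz": [0.0, 0.0, 0.0], "turn": [0.0, 0.0, 0.0]}, {"xyz": [0.0, 0.0, 0.0], "turn": [0.0, 0.0, 0.0]}, {"xyz": [0.0, 0.0, 0.0], "turn": [0.0, 0.0, 0.0]}, {"xyz": [0.0, 0.0, 0.0], "turn": [0.0, 0.0, 0.0]}, {"xyz": [0.0, 0.0, 0.0], "turn": [0.0, 0.0, 0.0]}]}}

```text
clock: 30.28
eef_pos: [406.7, 53.3, 48.5]
eef_rot: [3.135, -0.1, 0.069]
wrist_force: [-0.8, 1.2, 0.1]
finger_gap: 0.8
```

```bash

python3 - <<'E'
from h import *
c=unit(); cv2.imwrite("pics/full16.png",c["color"][:,:,::-1]); crop(c,225,130,365,290,3.5,"pics/t16.png")
for n in("t15","t16"):
  im=cv2.imread(f"pics/{n}.png").astype(float)
  for x in(267,325):
    xs=int((x-225+.5)*3.5); s=(im[:,xs-8:xs+9,2]-im[:,xs-8:xs+9,0]).mean(1)[150:210].clip(0); print(n,(s.sum()/72/3.5).round(2))
for n in("top0","full14","full15","full16"):
  im=cv2.imread(f"pics/{n}.png").astype(float)
  print(n,[((im[174:190,x-2:x+3,2]-im[174:190,x-2:x+3,0]).mean(1).clip(0).sum()/72).round(2) for x in(267,325)])
E
```

```text
t 30.32 tcp [406.6  53.3  48.5] F [-0.3 -0.2  0.2]
t15 2.93
t15 2.62
t16 2.91
t16 2.6
top0 [np.float64(5.43), np.float64(5.57)]
full14 [np.float64(3.16), np.float64(2.92)]
full15 [np.float64(2.89), np.float64(2.56)]
full16 [np.float64(2.87), np.float64(2.54)]
```

View pics/full16.png

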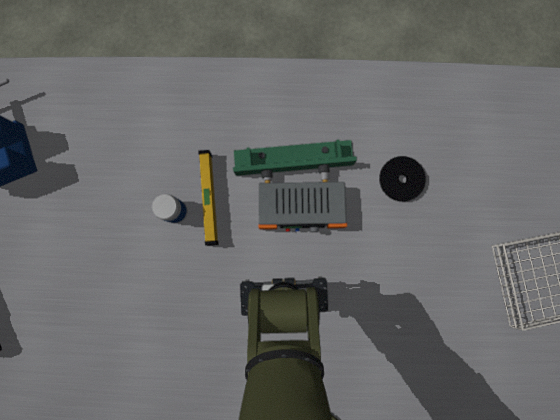

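The unit is at rest. The visible brass did not change over 1 s, both springs are well in, and the bystanders have not moved. Handing in.

```bash
python3 -c "
from cell import *
print(sign_off())"
```

```text
the job is handed in; nothing more can be done
None
```

The power unit stands square in front of the fence, pressing both spring pins, and the arm is backed off and touching nothing. I walked it there with alternating pushes on the two orange bumpers, then felt for the pins in small steps, and handed in at about 30 s. The hand-in gives no verdict.

- **Pin pressing (forces):** The pushing force rose from about 11 N while sliding to about 16–17 N once each pin was met. The last pushes reached 21 N on the right bumper and 24 N on the left. Some of that rise was the tool pressing down on the unit, so I read the springs as only part of it.
- **Pin pressing (pictures):** The brass showing on each plunger compared with first touch puts both springs in by roughly 3–5 mm. That is well above the 0.7 mm needed and short of the 8 mm stop.
- **At rest:** With the arm clear, the brass showing in two pictures 1 s apart was the same, so the springs were not pushing the unit back.
- **Position:** I worked out the sideways offset from the fence middle at about 8 mm when the unit neared the pins. World yaw was last measured at about 2 degrees (about 5 degrees of skew to the fence), just before the final 1 mm pushes. The level, can and discs look unmoved in the last top view.
- **Checks that disagreed:** Casting corner rays to find the gaps was only good to about 3 mm. The top view read about −1 mm on both pins, while the side view read gaps of +4 mm on the left and +1 mm on the right. I relied on the forces and the brass lengths instead.

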